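# Fish a dropped bat foot out from behind the wheel-drive guard

## Robot

A 7-joint arm with a two-finger parallel gripper is mounted at the origin on the work surface. World frame = base frame: x ahead of the robot, y to its left, z up, the work surface at z = 0. Lengths are in m, angles in rad, forces in N, time in s.
With the tool pointing down it reaches from about 0.4 to 0.85 m from the base axis. Payload 10.4 kg.
Tool frame: the origin (TCP) lies at the very end of the fingers, on their centre line; the grasp point (between the pads) lies 19 mm behind it; z points along the fingers, y is the line along which they close (so a half turn about z gives the same grasp; the last joint's range is limited). The gripper opens to 87 mm and grips with 3 to 60 N. Pads are 19 mm wide; open, the fingers measure 117 mm over their backs; the gripper's body (75 mm by 190 mm) begins 51 mm behind the grasp point.
Start: joints at [-1.143, 0.332, -0.065, 1.46, 0.022, 1.35, -0.088], TCP at [0.272, 0.563, 0.223] pointing down, gripper open.
Joint ranges: [-2.6, 2.6], [-0.5, 2.12], [-1.47, 1.34], [0.16, 2.42], [-1.27, 4.41], [0.06, 2.06], [-2.6, 2.6]. Speed limits (rad/s): [2.22, 2.22, 2.79, 2.79, 3.14, 3.14, 3.14].

## Interface

Orientations are given as a unit quaternion [x, y, z, w].
In Python, from bench import * gives the robot as it stands.
- The arm moves only by the tool step_arm, never from a script. Its arguments are lists of equal length, an entry for each row: "delta_pos": the shift along the world's x, y, z in units of 25 mm (1.0 is 25 mm), a list of three; "turn": the turn about the world's z in units of 0.12 rad (1.0 is 0.12 rad). In form: {"delta_pos": [[tx, ty, tz], ...], "turn": [turn, ...]}. A call has 1 to 12 rows; each row shifts and turns the commanded pose from where the row before left it; what a row does not reach is not made up. A row lasts 1/10 s, in which the tool goes at most 50 mm and 8.59 degrees, less where a joint would pass 70% of its speed; a pose out of reach is approached as far as the arm can. A call with a number of a shift or a turn outside -1 to 1 is refused whole. A call with a gripper value outside its range is refused whole. "grip" is the closure, from 0 (fully open) to 1 (shut), set as the call begins (left out, the last holds). The fingers move at their own pace and stop on an object; "newtons" is the grip in N (left out, the last holds). Time passes only in rows, so rows that do not move let the fingers close. It gives the time, the measured TCP pose, the force, the opening and the grip force at its end, in the units of the state.
- read_state(): the state, without advancing time (a new reading comes with each control period).
- camera(name): name is "scene" or "top"; returns a dict with "image" (480x640x3 uint8, red, green, blue), "z_map" (480x640 float32, m along the optical axis (not along the pixel's ray), 0 where there is no reading), "mtx" (3x3 intrinsics, pixels), "dist" ([k1, k2, p1, p2, k3] as OpenCV has them; the pictures are not rectified), "view" (4x4, takes a point from world to camera coordinates). Camera axes: x right, y up, looking along -z (the intrinsics and any distortion apply to the point x, -y, -z); pixel columns grow to the right and rows downward; lengths in m; the calibration is good to about 2 mm. A picture is of the moment at which its call begins.
- close_job(): hands the job in; it is judged then, once.
The state is a dict: "time": time; "joint_positions": joint angles; "joint_vel": joint speeds; "joint_torque": joint torques, N m; "ee_pos": TCP position; "eef_rot": TCP orientation; "ft_force": force on the tool from outside, world axes, zero at the start; "torque": the same for the moment, N m; "width": finger opening in m; "grip_force": force on a finger pad.
Only numpy, scipy, OpenCV 4.12 (cv2) and the standard library are available. Lean on these libraries where they do the work, as an engineer would, in place of code of your own. Each camera call takes 0.05 s, during which the arm holds its last target. There are 200 camera calls.

## Task

A steel bat foot has dropped behind the bar guard of the wheel drive: take the hooked rod from its wooden board and draw the foot with it, out through the guard's open mouth, until it stands well clear on the open bench, never touching it with the gripper or arm while it is still behind the guard. Lay the rod back on its board with the handle resting flat, then pick the foot up by its stem and set it down gently, upright, on the floor of the tray that holds the other two feet. Do not shift or upset what already stands in the two trays.

Things in the scene. Friction and masses are not known exactly. Their poses are not given: they have to be found in the camera images.
- guard: Grey wheel-drive box, fixed steel bar guard before it. Origin: on the bench, middle of the guard's open mouth; +y points straight in, x across. Bay: 156 mm wide between side bars, 185 mm deep to the box, 95 mm clear height at mouth and under the roof; bars 8 mm thick, gaps 34 mm or less; bench floor runs in level. Roof top 103 mm high; box 190 wide, 130 deep, 140 high, 184 with its pulley.
- foot: The dropped foot, plain steel, 0.13 to 0.25 kg: round disc 44 mm across, 12 mm thick, with a 20 mm round stem on its middle, 44 mm high in all. Starts standing on the bench behind the guard, 65 to 110 mm in from the mouth, up to 20 mm off the middle. Origin: centre of the disc's underside, z up the stem; yaw means nothing.
- rod: Hooked rod, 0.2 kg: dark wooden handle 28 (x) by 110 (y) by 36 mm (z), lying flat; 7 mm steel rod from its +y end. Origin: centre of the handle's underside. Rod's centre line, 5.5 mm above the underside: along y to y = 240, there square to -x for 62 mm, then back 16 mm to y = 224; all level. Pocket between rod and turned-back end 55 mm wide. Centre of mass about 39 mm ahead (+y) of the origin.
- rod_hook (a point): Point on the rod's hook: the middle (x = -31, y = 240, z = 5.5 mm in the rod's frame) of the 62 mm cross arm, on its centre line.
- board: Fixed light wooden board on the bench, 76 mm (x) by 130 mm (y), 10 mm thick, where the rod's handle rests, the rod overhanging its +y edge. Origin: centre of its underside; its top is 10 mm above.
- tray_feet: Fixed open plywood tray, 140 by 140 mm outside, walls 5 mm thick and 25 mm high, floor 5 mm thick, that holds the other two feet near its -y wall; the half towards its +y wall is free. Origin: centre of its underside, x and y square to its walls. It may trade places with the other tray.
- tray_props: Fixed tray of the same make and size that holds two kiln props. Not to be used. Origin: centre of its underside.
- foot_a: One of the two feet already in their tray, same shape and frame as the dropped foot. Leave alone.
- foot_b: The other foot already in the tray. Leave alone.
- prop_a: Terracotta kiln prop, 36 by 36 mm, 60 mm high, standing in the other tray. Origin: centre of its underside. Leave alone.
- prop_b: The second kiln prop, alike. Leave alone.
Not all that is in view belongs to the job. Leave any pink or turquoise look-alike of the foot alone.

How it is judged:
By the outcome, as a careful person would: the job done as asked, in the order asked, and still so for the second after the job is handed in, with the robot touching nothing.
It also fails if it takes over 59 s, if anything falls off the work surface, if the arm or the gripper's body presses on something with over 40 N, if the wrist force passes 120 N, or if a joint passes its speed limit or range.

## Working session

There is one attempt and no reset: what is moved stays moved. The work goes in short steps, Python scripts to look and compute and a tool call to move; the robot and the scene stay as the last step left them, time stands still between calls to the robot, and variables do not carry over. Pictures are saved under pics/ and viewed, at most 10 in all, crops included, and the job is handed in when it is done.

Besides the shell and the picture viewer there is one more tool, called as name(argument=value, ...) on one line, values as JSON. step_arm: Moves the arm, as the interface text tells. Shifts and turns lie within -1 to 1; 1 stands for 25 mm of shift or 0.12 rad of turn. Its arguments: {"type":"object","properties":{"delta_pos":{"type":"array"},"turn":{"type":"array"},"grip":{"type":"number"},"newtons":{"type":"number"}},"required":["delta_pos","turn"]}

```bash
mkdir -p pics
cat > h.py <<'E'
from bench import *
import numpy as np, cv2
def cloud(c):
    h,w=c["z_map"].shape
    u,v=np.meshgrid(np.arange(w),np.arange(h))
    p=cv2.undistortPoints(np.stack([u,v],-1).reshape(-1,1,2).astype(np.float64),np.array(c["mtx"]),np.array(c["dist"])).reshape(h,w,2)
    z=c["z_map"]
    P=np.stack([p[...,0]*z,-p[...,1]*z,-z,np.ones_like(z)],-1)
    W=P@np.linalg.inv(np.array(c["view"])).T
    W=W[...,:3]; W[z==0]=np.nan
    return W
def save(c,n): cv2.imwrite(n,cv2.cvtColor(c["image"],cv2.COLOR_RGB2BGR))
E
python3 - <<'E'
from h import *
for n in("scene","top"):
    c=camera(n); save(c,f"pics/{n}0.png"); W=cloud(c); np.savez(f"{n}0.npz",W=W,im=c["image"])
    print(n,np.linalg.inv(np.array(c["view"]))[:3,3].round(3),np.nanmin(W.reshape(-1,3),0),np.nanmax(W.reshape(-1,3),0))
s=read_state(); print(s)
E
```

```text
scene [ 1.175 -0.26   0.821] [-1.47318187 -0.91273645 -0.76164502] [0.97669222 1.78319685 0.33419024]
top [ 0.45  -0.132  0.925] [ 0.03444448 -1.42461141 -0.76530968] [1.51768293 1.1629376  0.18525369]
{'time': 0.1, 'joint_positions': array([-1.1425764 ,  0.3328065 , -0.06472948,  1.46085352,  0.02164361,
        1.34989668, -0.08848792]), 'joint_vel': array([ 0.0008827 , -0.00374736, -0.00036541, -0.00144954,  0.0012678 ,
       -0.00205258,  0.0010533 ]), 'joint_torque': array([ 2.25382501e-03, -6.24543428e+01,  2.54965795e-02, -3.90720963e+01,
       -6.12814771e-02,  3.65863333e-02,  6.17943942e-05]), 'ee_pos': array([0.2721655 , 0.56224655, 0.22183677]), 'eef_rot': array([ 2.23472463e-01,  9.74710037e-01, -6.25970232e-04, -9.74007586e-05]), 'ft_force': array([-0.40387771, -0.37621991, -0.25947994]), 'torque': array([0.00698241, 0.02108125, 0.03292866]), 'grip_force': 0.0, 'width': 0.08692635405430163}
```

View pics/top0.png

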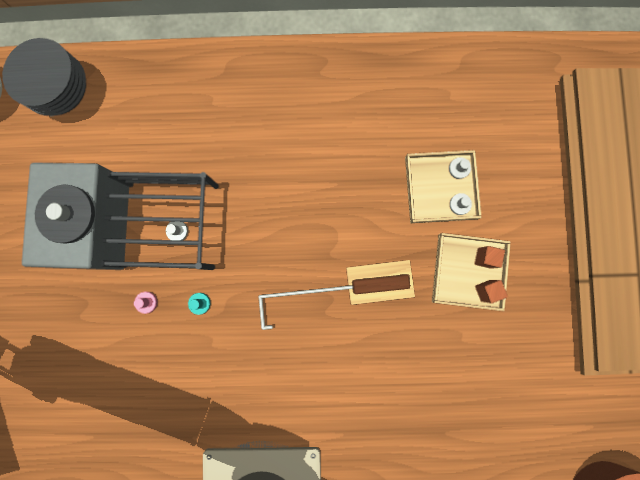

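View pics/scene0.png

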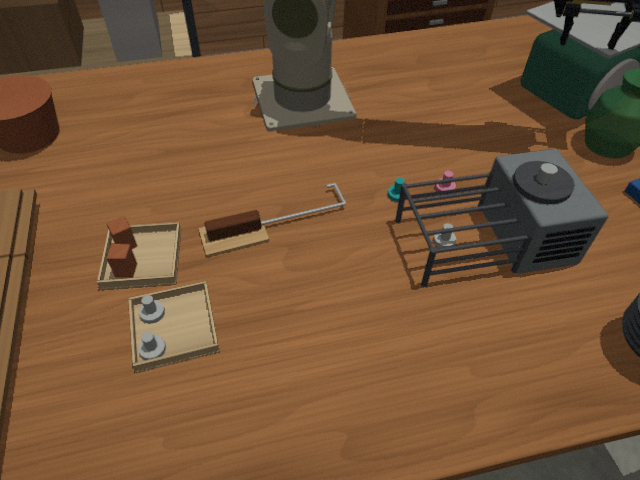

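The top picture shows the guard on the left with its mouth facing right (world -y), the hook at (262-267, 297-327), the handle at (380,284), and the board under it. Things that could be taken for the foot:
- Plain steel foot behind the bars at (176,231). This fits the description.
- Turquoise look-alike at (199,304) and pink look-alike at (145,302), both outside the guard.
- Feet already in their tray at (460,168) and (461,204).

I choose (176,231).

Run:
```python
from h import *
d=np.load("top0.npz"); W=d["W"]; im=d["im"].astype(int)
s=np.load("scene0.npz"); WS=s["W"]; ims=s["im"].astype(int)
P=lambda a:np.round(np.asarray(a)*1000,1)
print("table",P(W[400,300]),P(W[100,300]),P(W[380,500]))
def box(m,W=W):
    p=W[m]; p=p[~np.isnan(p[:,0])]; c,sz,a=cv2.minAreaRect((p[:,:2]*1000).astype(np.float32)); print(" n",len(p),"c",np.round(c,1),"sz",np.round(sz,1),"ang",round(a,1),"zmed",P(np.median(p[:,2]))); return p
def reg(r0,r1,c0,c1):
    m=np.zeros(W.shape[:2],bool); m[r0:r1,c0:c1]=1; return m
z=W[...,2]
print("handle"); box(reg(265,305,345,420)&(z>.035)&(z<.06))
print("board"); box(reg(250,315,335,425)&(z>.006)&(z<.014))
print("rod"); p=box(reg(285,335,250,350)&(z>.006)&(z<.025)); 
print("rod raw pts");
for px in [(296,265),(297,262),(326,266),(327,271),(288,345),(312,264)]: print(px,P(W[px]))
print("foot top"); box(reg(215,250,160,195)&(z>.035)&(z<.06))
print("foot disc"); box(reg(215,250,160,195)&(z>.006)&(z<.02))
print("foot all"); box(reg(215,250,160,195)&(z>.006)&(z<.06))
print("guard"); p=box(reg(160,280,105,225)&(z>.085)&(z<.115)); 
print("mouth bar"); box(reg(160,280,195,225)&(z>.085)&(z<.115))
print("drivebox"); box(reg(150,280,10,115)&(z>.12)&(z<.15))
for n,r in(("feet",(145,228,400,490)),("props",(228,318,425,520))):
    print(n); box(reg(*r)&(z>.02)&(z<.03)); print(" tall"); 
    m=(reg(*r)&(z>.04)).astype(np.uint8); k,l=cv2.connectedComponents(m)
    for i in range(1,k):
        if (l==i).sum()>15: box(l==i)
# scene check foot
zs=WS[...,2]; m=np.zeros_like(zs,bool); m[215:255,425:465]=1
print("scene foot top"); box(m&(zs>.036)&(zs<.05),WS)
print("scene foot disc"); box(m&(zs>.008)&(zs<.016),WS)
a=im[200:345,90:440].astype(np.uint8); a=cv2.resize(a,(800,331)); b=cv2.resize(ims[140:290,320:620].astype(np.uint8),(540,270)); 
o=np.zeros((600,800,3),np.uint8); o[:331]=a; o[331:,:538]=b[:269,:538]; cv2.imwrite("pics/crop1.png",o[...,::-1])
```

```text
table [206.6 -78.7   2.9] [823.3 -88.7   2.4] [ 237.4 -478.8    6.8]
handle
 n 821 c [ 434.8 -241.6] sz [ 28.1 110.3] ang 4.8 zmed 46.7
board
 n 1554 c [ 442.6 -232.6] sz [159.7 106.8] ang 89.6 zmed 11.1
rod
 n 476 c [388.6 -93.1] sz [ 73.9 183.9] ang 5.0 zmed 19.4
rod raw pts
(296, 265) [414.8 -13.3  17.9]
(297, 262) [412.9  -7.1  16.8]
(326, 266) [355.7 -14.7  19.1]
(327, 271) [353.7 -24.8  20.1]
(288, 345) [ 427.6 -172.8   20.7]
(312, 264) [382.1  -8.9   2.5]
foot top
 n 92 c [550.8 168.1] sz [19.2 19.3] ang 21.0 zmed 45.1
foot disc
 n 228 c [546.5 178.1] sz [42.5 65.2] ang 24.4 zmed 13.1
foot all
 n 346 c [546.5 178.1] sz [42.5 65.2] ang 24.4 zmed 14.4
guard
 n 2800 c [563.9 181.5] sz [190.7 186.5] ang 87.6 zmed 103.2
mouth bar
 n 563 c [559.8  93.4] sz [178.   21.6] ang 0.1 zmed 103.3
drivebox
 n 5208 c [570.9 337.9] sz [133.4 192. ] ang 87.5 zmed 140.8
feet
 n 834 c [ 629.9 -377. ] sz [140.8 140.3] ang 2.0 zmed 25.2
 tall
 n 88 c [ 667.1 -413.8] sz [19.4 17.9] ang 34.8 zmed 49.2
 n 84 c [ 593.9 -411.1] sz [18.2 17.9] ang 44.6 zmed 49.8
props
 n 842 c [ 454.8 -427.1] sz [141.6 141. ] ang 81.8 zmed 25.5
 tall
 n 453 c [ 482.4 -456.1] sz [37.5 36.5] ang 75.9 zmed 65.2
 n 462 c [ 415.7 -456.4] sz [37.  36.8] ang 19.6 zmed 65.2
scene foot top
 n 44 c [553.4 168.3] sz [18.6 18. ] ang 73.0 zmed 44.5
scene foot disc
 n 187 c [559.1 166.7] sz [43.5 34.2] ang 75.3 zmed 12.5
```

View pics/crop1.png

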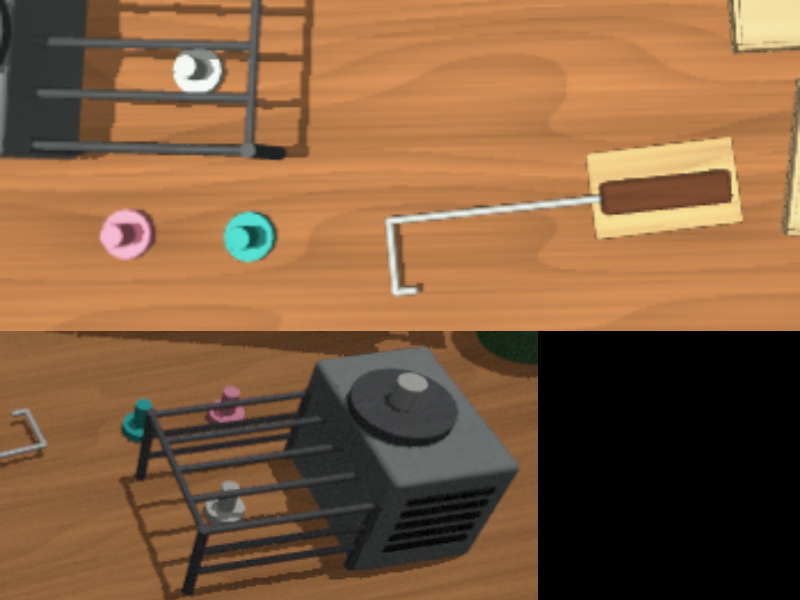

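The crop confirms the choice: the plain steel foot is inside the bars, and the pink and turquoise ones are outside.

| Item | Position (mm) | Yaw |
|---|---|---|
| Foot | (552, 168) | not needed |
| Guard mouth | (560, 88) | -2.4° |
| Rod origin | (435, -242, 10) | 4.8° |

In the guard's frame the foot is at x -12, y 79, which agrees with the task. I will grip the handle 30 mm ahead of its origin, at (432, -212).

step_arm(delta_pos=[[0.3,-1,0],[0.3,-1,0],[0.3,-1,0],[0.3,-1,0],[0.3,-1,0],[0.3,-1,0],[0.3,-1,0],[0.3,-1,0],[0.3,-1,0],[0.3,-1,0],[0.3,-1,0],[0.3,-1,0]], turn=[-0.5,-0.5,-0.5,-0.5,-0.5,-0.5,-0.5,-0.5,-0.5,-0.5,-0.5,-0.5], grip=0)

```text
time: 1.3
ee_pos: [0.3627, 0.2608, 0.2225]
eef_rot: [0.554, 0.832, -0.0, -0.0]
ft_force: [0.2, -0.1, -0.4]
width: 0.0874
grip_force: 0.0
```

step_arm(delta_pos=[[0.25,-1,0],[0.25,-1,0],[0.25,-1,0],[0.25,-1,0],[0.25,-1,0],[0.25,-1,0],[0.25,-1,0],[0.25,-1,0],[0.25,-1,0],[0.25,-1,0],[0.25,-1,-0.2],[0.25,-1,-0.2]], turn=[-0.22,-0.22,-0.22,-0.22,-0.22,-0.22,-0.22,-0.22,-0.22,-0.22,-0.22,-0.22])

```text
time: 2.5
ee_pos: [0.4374, -0.0396, 0.2126]
eef_rot: [0.678, 0.735, 0.0, 0.0]
ft_force: [-0.5, 0.1, 0.6]
width: 0.087
grip_force: 0.0
```

step_arm(delta_pos=[[0,-1,-0.5],[0,-1,-0.5],[0,-1,-0.5],[0,-1,-0.5],[0,-1,-0.5],[0,-1,-0.5],[0,-0.8,-0.5],[0,0,0],[0,0,0]], turn=[0,0,0,0,0,0,0,0,0])

```text
time: 3.4
ee_pos: [0.4367, -0.2081, 0.125]
eef_rot: [0.678, 0.735, -0.0, -0.0]
ft_force: [1.1, 0.0, 0.9]
width: 0.0871
grip_force: 0.0
```

step_arm(delta_pos=[[-0.18,-0.14,-0.8],[0,0,-0.9],[0,0,-0.9],[0,0,-0.7],[0,0,-0.5],[0,0,-0.35],[0,0,-0.2],[0,0,0],[0,0,0]], turn=[0,0,0,0,0,0,0,0,0])

```text
time: 4.3
ee_pos: [0.4332, -0.211, 0.0169]
eef_rot: [0.677, 0.736, 0.0, 0.0]
ft_force: [0.5, -0.4, 0.2]
width: 0.0871
grip_force: 0.0
```

step_arm(delta_pos=[[0,0,0],[0,0,0],[0,0,0],[0,0,0],[0,0,0],[0,0,0],[0,0,0],[0,0,0]], turn=[0,0,0,0,0,0,0,0], grip=1, newtons=40)

```text
time: 5.1
ee_pos: [0.4328, -0.2109, 0.0163]
eef_rot: [0.677, 0.736, 0.0, -0.0]
ft_force: [0.6, 0.1, -0.4]
width: 0.0313
grip_force: 0.0
```

step_arm(delta_pos=[[0,0,0],[0,0,0],[0,0,0],[0,0,0.2],[0,0,0.4],[0,0,0.6],[0,0,0.5],[0,0,0.3],[0,0,0.2],[0,0,0],[0,0,0]], turn=[0,0,0,0,0,0,0,0,0,0,0])

```text
time: 6.2
ee_pos: [0.4326, -0.2107, 0.0711]
eef_rot: [0.677, 0.736, -0.0, -0.0]
ft_force: [-0.8, 0.9, -2.3]
width: 0.0277
grip_force: 40.0
```

Run:
```python
from h import *
print(read_state()["ee_pos"],read_state()["time"])
c=camera("top"); W=cloud(c); save(c,"pics/top1.png")
im=c["image"].astype(int); z=W[...,2]
m=(z>.055)&(z<.105)&(W[...,0]<.47)&(W[...,0]>.3)&(W[...,1]>-.16)&(W[...,1]<.05)
p=W[m]; print(len(p), cv2.minAreaRect((p[:,:2]*1000).astype(np.float32)))
# shaft: x within top band; fit line
for lo,hi in((-.15,-.12),(-.12,-.09),(-.09,-.06),(-.06,-.03),(-.03,.0),(0,.03)):
    q=p[(p[:,1]>=lo)&(p[:,1]<hi)]
    if len(q): print(lo,len(q),np.round(np.median(q,0)*1000,1),np.round(q[:,0].min()*1000,1),np.round(q[:,0].max()*1000,1))
```

```text
[ 0.43262669 -0.21071652  0.07106397] 6.2
479 ((390.0893249511719, -81.67466735839844), (69.28862762451172, 161.7956085205078), 4.943649768829346)
-0.15 62 [ 425.9 -135.8   74.3] 422.2 429.5
-0.12 60 [ 423.  -105.    74.6] 419.1 428.0
-0.09 60 [421.4 -75.   74.2] 416.2 425.1
-0.06 62 [418.4 -45.2  74.2] 414.6 422.0
-0.03 211 [387.3  -7.2  74.4] 350.1 419.0
0 6 [4.071e+02 3.000e-01 7.270e+01] 402.4 411.7
```

step_arm(delta_pos=[[0.3,0.1,0],[0.6,0.2,0],[0.7,0.3,0],[0.7,0.3,0],[0.7,0.3,0],[0.7,0.3,0],[0.7,0.2,0],[0.6,0.2,0],[0.35,0.1,0],[0.12,0,0],[0,0,0],[0,0,0]], turn=[-0.1,-0.15,-0.15,-0.15,-0.15,-0.15,-0.1,-0.1,0,0,0,0])

```text
time: 7.45
ee_pos: [0.5688, -0.1614, 0.0712]
eef_rot: [0.722, 0.692, -0.0, -0.0]
ft_force: [-0.2, -0.1, -2.0]
width: 0.0277
grip_force: 40.0
```

Run:
```python
from h import *
s=read_state(); print(s["ee_pos"],s["eef_rot"],s["time"])
c=camera("top"); W=cloud(c)
z=W[...,2]; x=W[...,0]; y=W[...,1]
m=(z>.055)&(z<.085)&(x<.64)&(x>.48)&(y>-.11)&(y<.078)
p=W[m]; print(len(p), cv2.minAreaRect((p[:,:2]*1000).astype(np.float32)))
for lo,hi in((-.11,-.08),(-.05,-.02),(-.0,.03)):
    q=p[(p[:,1]>=lo)&(p[:,1]<hi)]
    if len(q): print(lo,len(q),np.round(np.median(q,0)*1000,1),np.round(q[:,0].min()*1000,1),np.round(q[:,0].max()*1000,1))
```

```text
[ 0.56884751 -0.16144576  0.07118397] [ 7.22362450e-01  6.91514591e-01 -1.93586669e-04 -1.55628473e-04] 7.45
321 ((544.84375, 8.712085723876953), (87.96895599365234, 67.20980834960938), 88.90379333496094)
-0.05 27 [573.6 -26.4  74. ] 571.3 577.8
-0.0 63 [574.9  14.5  73.6] 572.3 578.6
```

step_arm(delta_pos=[[0.02,0.3,0],[0.03,0.6,0],[0.03,0.7,0],[0.04,0.7,0],[0.04,0.7,0],[0.04,0.7,0],[0.03,0.7,0],[0.03,0.7,0],[0.02,0.5,0],[0.02,0.3,0],[0,0.13,0],[0,0,0]], turn=[0,0,0,0,0,0,0,0,0,0,0,0])

```text
time: 8.7
ee_pos: [0.577, -0.01, 0.0713]
eef_rot: [0.722, 0.692, 0.0, 0.0]
ft_force: [-0.9, 0.6, -1.6]
width: 0.0276
grip_force: 40.0
```

Run:
```python
from h import *
s=read_state(); print(s["ee_pos"],s["ft_force"],s["time"])
for n in("top","scene"):
    c=camera(n); save(c,f"pics/{n}2.png")
a=cv2.imread("pics/top2.png")[140:300,20:340]; b=cv2.imread("pics/scene2.png")[130:290,330:610]
o=np.vstack([cv2.resize(a,(600,300)),cv2.resize(b,(600,300))]); cv2.imwrite("pics/crop2.png",o)
```

```text
[ 0.5769925  -0.01003222  0.071333  ] [-0.85915756  0.57038833 -1.56157473] 8.7
```

View pics/crop2.png

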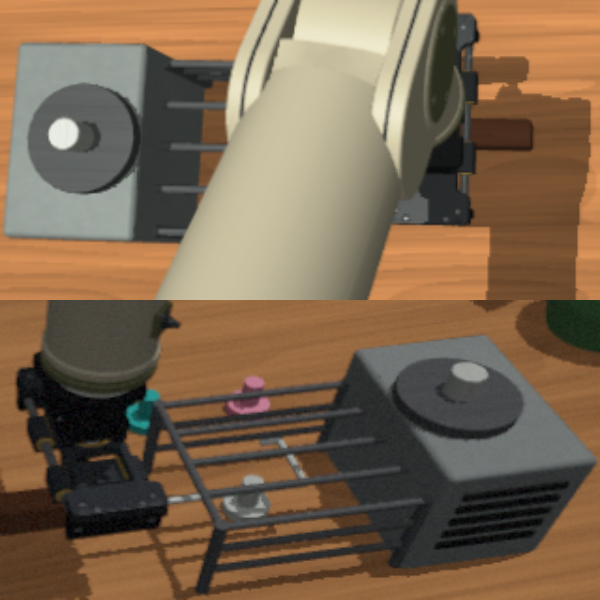

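The lower half of the crop shows the rod's shaft running in over the foot. The hook is beyond the stem (hook near (290,455), foot near (247,497) in the crop). I'll check the lateral position from depth before lowering.

Run:
```python
from h import *
c=camera("scene"); W=cloud(c); im=c["image"].astype(int)
x,y,z=W[...,0],W[...,1],W[...,2]
m=(z>.060)&(z<.082)&(x>.49)&(x<.625)&(y>.1)&(y<.26)
p=W[m]*1000
for lo,hi in((100,130),(130,160),(160,190),(190,210),(210,240)):
    q=p[(p[:,1]>=lo)&(p[:,1]<hi)]
    if len(q): print(lo,len(q),q.min(0).round(),np.median(q,0).round(),q.max(0).round())
m=(z>.04)&(z<.05)&(x>.52)&(x<.59)&(y>.14)&(y<.2)
print("stem top",(W[m]*1000).mean(0).round(1),m.sum())
```

```text
100 6 [586. 114.  70.] [587. 120.  72.] [588. 130.  73.]
130 8 [585. 134.  67.] [587. 146.  70.] [591. 157.  75.]
160 28 [521. 162.  69.] [528. 184.  73.] [592. 190.  77.]
190 80 [523. 191.  69.] [556. 197.  73.] [592. 201.  78.]
stem top [550.7 168.1  44.5] 41
```

step_arm(delta_pos=[[-0.18,0.12,0],[0,0,0],[0,0,-0.2],[0,0,-0.4],[0,0,-0.4],[0,0,-0.4],[0,0,-0.4],[0,0,-0.35],[0,0,-0.25],[0,0,-0.14],[0,0,0],[0,0,0]], turn=[0,0,0,0,0,0,0,0,0,0,0,0])

```text
time: 10.05
ee_pos: [0.5728, -0.0072, 0.0081]
eef_rot: [0.722, 0.692, 0.0, 0.0]
ft_force: [-0.2, -0.6, -1.2]
width: 0.0277
grip_force: 40.0
```

Run:
```python
from h import *
s=read_state(); print(s["ee_pos"],s["ft_force"],s["time"])
c=camera("scene"); W=cloud(c); save(c,"pics/scene3.png")
x,y,z=W[...,0],W[...,1],W[...,2]
m=(z>.040)&(z<.05)&(x>.5)&(x<.6)&(y>.12)&(y<.22)
print("stem top",(W[m]*1000).mean(0).round(1),m.sum())
cv2.imwrite("pics/crop3.png",cv2.resize(cv2.imread("pics/scene3.png")[160:280,370:530],(640,480),interpolation=cv2.INTER_CUBIC))
```

```text
[ 0.57281512 -0.00719848  0.00808347] [-0.24679581 -0.59271291 -1.22202971] 10.05
stem top [550.7 168.1  44.5] 41
```

View pics/crop3.png

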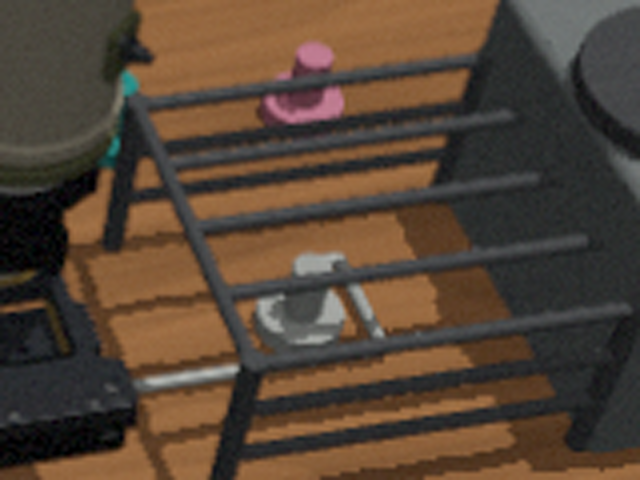

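The hook now lies on the bench behind the disc, with the foot unmoved at (320,315) in the crop. Drawing it out.

step_arm(delta_pos=[[0,-0.1,0],[-0.01,-0.15,0],[-0.01,-0.2,0],[-0.01,-0.3,0],[-0.01,-0.35,0],[-0.02,-0.35,0],[-0.02,-0.35,0],[-0.02,-0.35,0],[-0.02,-0.35,0],[-0.02,-0.35,0],[-0.02,-0.35,0],[-0.02,-0.35,0]], turn=[0,0,0,0,0,0,0,0,0,0,0,0])

```text
time: 11.3
ee_pos: [0.568, -0.0966, 0.0078]
eef_rot: [0.722, 0.692, 0.0, 0.0]
ft_force: [0.7, 1.1, -1.0]
width: 0.0277
grip_force: 40.0
```

step_arm(delta_pos=[[-0.01,-0.35,0],[-0.01,-0.35,0],[-0.01,-0.35,0],[-0.02,-0.35,0],[-0.02,-0.35,0],[-0.02,-0.35,0],[-0.02,-0.35,0],[-0.02,-0.35,0],[-0.02,-0.35,0],[-0.02,-0.35,0],[-0.02,-0.3,0],[0,-0.2,0]], turn=[0,0,0,0,0,0,0,0,0,0,0,0])

```text
time: 12.5
ee_pos: [0.5631, -0.1969, 0.0079]
eef_rot: [0.722, 0.692, -0.0, 0.0]
ft_force: [0.1, 0.3, -2.0]
width: 0.0278
grip_force: 40.0
```

Run:
```python
from h import *
s=read_state(); print(s["ee_pos"],s["ft_force"],s["time"])
c=camera("scene"); W=cloud(c); save(c,"pics/scene4.png")
x,y,z=W[...,0],W[...,1],W[...,2]
m=(z>.040)&(z<.05)&(x>.5)&(x<.6)&(y>-.06)&(y<.2)
q=W[m]*1000; print("stem top",np.median(q,0).round(1),m.sum(),q.min(0).round(),q.max(0).round())
cv2.imwrite("pics/crop4.png",cv2.resize(cv2.imread("pics/scene4.png")[120:340,200:540],(680,440),interpolation=cv2.INTER_CUBIC))
```

```text
[ 0.56310155 -0.19688228  0.00785173] [ 0.06912316  0.31014157 -1.9586891 ] 12.5
stem top [545.2 -14.3  44.1] 77 [533. -24.  41.] [555.  -4.  48.]
```

View pics/crop4.png

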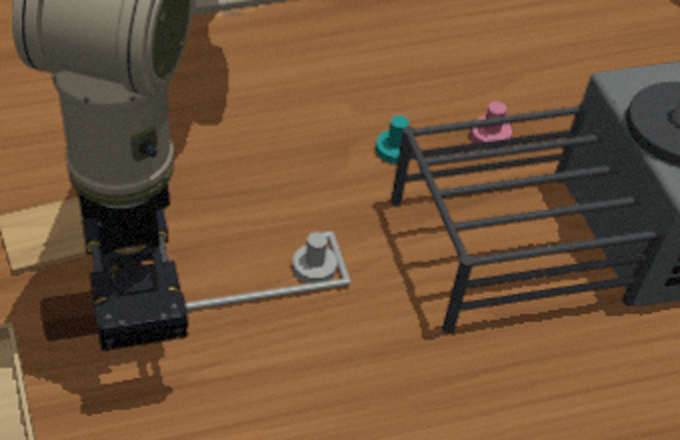

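The foot stands upright at (315,258) in the crop, about 100 mm outside the mouth, with the hook behind it. I'll back the hook off, lift, and return the rod.

step_arm(delta_pos=[[0,0.2,0],[0,0.1,0],[0,0,0.3],[0,0,0.5],[0,0,0.5],[0,0,0.5],[0,0,0.5],[0,0,0.3],[0,0,0.1],[0,0,0]], turn=[0,0,0,0,0,0,0,0,0,0])

```text
time: 13.55
ee_pos: [0.5634, -0.1884, 0.0756]
eef_rot: [0.722, 0.692, 0.0, 0.0]
ft_force: [-0.5, -0.1, -2.9]
width: 0.0276
grip_force: 40.0
```

step_arm(delta_pos=[[-0.3,0,0],[-0.5,-0.1,0],[-0.6,-0.1,0],[-0.6,-0.1,0],[-0.6,-0.1,0],[-0.6,-0.1,0],[-0.6,-0.1,0],[-0.6,-0.1,0],[-0.5,-0.1,0],[-0.3,-0.1,0],[0,0,0],[0,0,0]], turn=[0.1,0.15,0.15,0.15,0.15,0.15,0.1,0.1,0,0,0,0])

```text
time: 14.75
ee_pos: [0.4337, -0.2108, 0.0755]
eef_rot: [0.677, 0.736, 0.0, 0.0]
ft_force: [1.2, -0.4, -2.5]
width: 0.0275
grip_force: 40.0
```

Run:
```python
from h import *
s=read_state(); print(s["ee_pos"],s["eef_rot"],s["ft_force"],s["time"])
c=camera("scene"); W=cloud(c)
x,y,z=W[...,0],W[...,1],W[...,2]
m=(z>.040)&(z<.05)&(x>.5)&(x<.6)&(y>-.06)&(y<.2)
q=W[m]*1000; print("stem top",np.median(q,0).round(1),m.sum(),q.min(0).round(),q.max(0).round())
```

```text
[ 0.43369118 -0.21081161  0.07545103] [6.77028230e-01 7.35956957e-01 2.74324345e-04 2.42779305e-04] [ 1.21019733 -0.42148081 -2.53307089] 14.75
stem top [545.1 -14.5  44.5] 71 [532. -25.  40.] [554.  -6.  48.]
```

step_arm(delta_pos=[[-0.04,0,-0.2],[0,0,-0.4],[0,0,-0.5],[0,0,-0.4],[0,0,-0.3],[0,0,-0.2],[0,0,-0.15],[0,0,-0.1],[0,0,-0.07],[0,0,-0.04],[0,0,0],[0,0,0]], turn=[0,0,0,0,0,0,0,0,0,0,0,0])

```text
time: 16.0
ee_pos: [0.4324, -0.2109, 0.0165]
eef_rot: [0.677, 0.736, 0.0, 0.0]
ft_force: [-0.1, 0.1, -2.5]
width: 0.0275
grip_force: 40.0
```

step_arm(delta_pos=[[0,0,-0.02],[0,0,0],[0,0,0]], turn=[0,0,0])

```text
time: 16.3
ee_pos: [0.4324, -0.2109, 0.0163]
eef_rot: [0.677, 0.736, 0.0, 0.0]
ft_force: [-3.1, 0.7, 4.9]
width: 0.0274
grip_force: 40.0
```

step_arm(delta_pos=[[0,0,0],[0,0,0],[0,0,0],[0,0,0],[0,0,0],[0,0,0],[0,0,0],[0,0,0]], turn=[0,0,0,0,0,0,0,0], grip=0)

```text
time: 17.1
ee_pos: [0.4323, -0.211, 0.0158]
eef_rot: [0.677, 0.736, 0.0, 0.0]
ft_force: [-0.4, -0.4, -0.1]
width: 0.0826
grip_force: 0.0
```

step_arm(delta_pos=[[0,0,0.3],[0,0,0.8],[0,0,0.9],[0,0.3,0.9],[0.5,0.8,0.9],[0.7,1,0.6],[0.7,1,0.4],[0.7,1,0],[0.7,1,0],[0.7,1,0],[0.5,1,0],[0,0.5,0]], turn=[0,0,0,0,0,0,0,0,0,0,0,0])

```text
time: 18.3
ee_pos: [0.5459, -0.0183, 0.1361]
eef_rot: [0.676, 0.737, 0.0, 0.0]
ft_force: [0.5, 0.2, 0.5]
width: 0.087
grip_force: 0.0
```

Run:
```python
from h import *
s=read_state(); print(s["ee_pos"],s["eef_rot"],s["ft_force"],s["time"])
c=camera("scene"); W=cloud(c); save(c,"pics/scene5.png")
x,y,z=W[...,0],W[...,1],W[...,2]
def box(m):
    p=W[m]*1000; print(len(p),cv2.minAreaRect(p[:,:2].astype(np.float32)),np.median(p[:,2]).round(1))
box((z>.041)&(z<.055)&(x>.38)&(x<.49)&(y>-.32)&(y<-.16))
box((z>.014)&(z<.026)&(x>.33)&(x<.44)&(y>-.18)&(y<.02))
m=(z>.040)&(z<.05)&(x>.5)&(x<.6)&(y>-.06)&(y<.2); q=W[m]*1000; print("stem",np.median(q,0).round(1),len(q))
```

```text
[ 0.54587921 -0.01834749  0.13612582] [6.76093193e-01 7.36816059e-01 1.16365290e-04 2.75415837e-04] [0.46209613 0.19199206 0.54603852] 18.3
624 ((437.05224609375, -243.01181030273438), (32.38991928100586, 108.83660888671875), 5.568453311920166) 46.2
355 ((399.2618103027344, -92.66488647460938), (70.79528045654297, 183.7063751220703), 10.405238151550293) 18.7
stem [545.2 -15.6  44.5] 73
```

View pics/scene5.png

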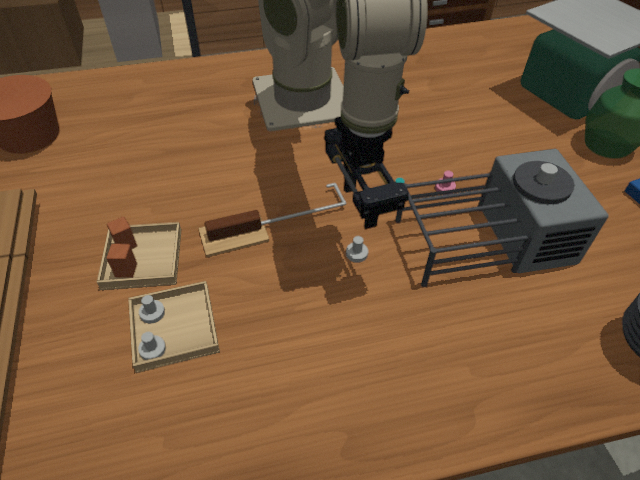

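The rod lies flat on its board (handle top 46 mm, handle at (233,226), hook at (335,195)). The foot stands at (357,250). Going down on the stem.

step_arm(delta_pos=[[0,0.13,-0.4],[0,0,-0.8],[0,0,-0.9],[0,0,-0.9],[0,0,-0.7],[0,0,-0.5],[0,0,-0.35],[0,0,-0.2],[0,0,0],[0,0,0]], turn=[0,0,0,0,0,0,0,0,0,0])

```text
time: 19.35
ee_pos: [0.5452, -0.0178, 0.0176]
eef_rot: [0.677, 0.736, 0.0, 0.0]
ft_force: [0.1, 0.3, 0.5]
width: 0.087
grip_force: 0.0
```

step_arm(delta_pos=[[0,0,0],[0,0,0],[0,0,0],[0,0,0],[0,0,0],[0,0,0],[0,0,0],[0,0,0],[0,0,0],[0,0,0],[0,0,0],[0,0,0]], turn=[0,0,0,0,0,0,0,0,0,0,0,0], grip=1, newtons=30)

```text
time: 20.55
ee_pos: [0.5447, -0.0177, 0.017]
eef_rot: [0.677, 0.736, -0.0, -0.0]
ft_force: [-0.1, 0.2, 0.3]
width: 0.0192
grip_force: 30.0
```

step_arm(delta_pos=[[0,0,0.3],[0,0,0.6],[0,0,0.8],[0,0,0.8],[0,-0.3,0.8],[0.1,-0.5,0.5],[0.2,-0.7,0.3],[0.25,-0.85,0],[0.25,-0.85,0],[0.25,-0.85,0],[0.25,-0.85,0],[0.25,-0.85,0]], turn=[0,0,0,0,0,0,0,0,0,0,0,0])

```text
time: 21.75
ee_pos: [0.5837, -0.1632, 0.1202]
eef_rot: [0.677, 0.736, 0.0, 0.0]
ft_force: [0.5, -0.4, -1.5]
width: 0.0193
grip_force: 30.0
```

step_arm(delta_pos=[[0.25,-0.85,0],[0.25,-0.85,0],[0.25,-0.85,0],[0.25,-0.85,0],[0.25,-0.85,0],[0.25,-0.85,0],[0.2,-0.7,0],[0.1,-0.6,0],[0.02,-0.4,0],[0,-0.2,0],[0,0,0],[0,0,0]], turn=[0,0,0,0,0,0,0,0,0,0,0,0])

```text
time: 22.95
ee_pos: [0.6292, -0.3356, 0.1196]
eef_rot: [0.677, 0.736, 0.0, -0.0]
ft_force: [0.2, 0.7, -1.3]
width: 0.0193
grip_force: 30.0
```

Run:
```python
from h import *
s=read_state(); print(s["ee_pos"],s["eef_rot"],s["ft_force"],s["time"],s["width"])
c=camera("scene"); W=cloud(c); save(c,"pics/scene6.png")
cv2.imwrite("pics/crop6.png",cv2.resize(cv2.imread("pics/scene6.png")[180:400,60:320],(650,550),interpolation=cv2.INTER_CUBIC))
x,y,z=W[...,0],W[...,1],W[...,2]
for lo in (.098,.104,.110,.116):
  m=(z>lo)&(z<lo+.006)&(abs(x-.63)<.05)&(abs(y+.349)<.05); q=W[m]*1000
  if len(q): print(lo,len(q),q.min(0).round(),q.max(0).round())
```

```text
[ 0.6292083  -0.3356081   0.11962002] [ 6.76842522e-01  7.36127768e-01  2.93093828e-04 -1.51192713e-04] [ 0.24702719  0.73390217 -1.34877785] 22.95 0.019328121757810304
```

View pics/crop6.png

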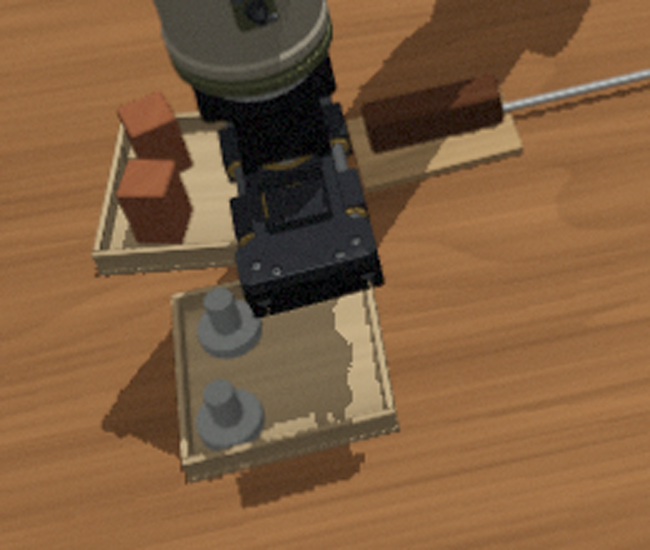

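The gripper hides the foot here, but the grip force and opening hold. The tray's free half is clear, with the standing feet at (220,320) and (222,415) in the crop. Shifting over the free half and lowering.

step_arm(delta_pos=[[0,-0.3,-0.3],[0,-0.24,-0.6],[0,0,-0.7],[0,0,-0.7],[0,0,-0.5],[0,0,-0.4],[0,0,-0.3],[0,0,-0.2],[0,0,-0.1],[0,0,0],[0,0,0]], turn=[0,0,0,0,0,0,0,0,0,0,0])

```text
time: 24.1
ee_pos: [0.6293, -0.3501, 0.0251]
eef_rot: [0.677, 0.736, 0.0, 0.0]
ft_force: [-0.5, 0.4, -1.5]
width: 0.0192
grip_force: 30.0
```

step_arm(delta_pos=[[0,0,-0.04],[0,0,-0.04],[0,0,0]], turn=[0,0,0])

```text
time: 24.4
ee_pos: [0.629, -0.3499, 0.0225]
eef_rot: [0.677, 0.736, 0.0, 0.0]
ft_force: [0.4, -1.5, -0.9]
width: 0.0191
grip_force: 30.0
```

step_arm(delta_pos=[[0,0,-0.02],[0,0,0],[0,0,0]], turn=[0,0,0])

```text
time: 24.7
ee_pos: [0.6291, -0.3499, 0.0222]
eef_rot: [0.677, 0.736, 0.0, 0.0]
ft_force: [0.4, -0.4, -0.7]
width: 0.0189
grip_force: 30.0
```

step_arm(delta_pos=[[0,0,-0.02],[0,0,0],[0,0,0]], turn=[0,0,0])

```text
time: 25.0
ee_pos: [0.6291, -0.35, 0.0221]
eef_rot: [0.677, 0.736, 0.0, 0.0]
ft_force: [-2.8, 1.2, 5.0]
width: 0.0189
grip_force: 30.0
```

step_arm(delta_pos=[[0,0,0],[0,0,0],[0,0,0],[0,0,0],[0,0,0]], turn=[0,0,0,0,0], grip=0.45)

```text
time: 25.5
ee_pos: [0.629, -0.3499, 0.0215]
eef_rot: [0.677, 0.736, -0.0, 0.0]
ft_force: [0.6, 0.3, 0.4]
width: 0.0459
grip_force: 0.0
```

step_arm(delta_pos=[[0,0,0.2],[0,0,0.5],[0,0,0.8],[0,0,0.9],[0,0,0.9],[-0.2,0.5,0.9],[-0.4,1,0.5],[-0.4,1,0.2],[-0.4,1,0],[-0.4,1,0],[-0.3,1,0],[0,0.5,0]], turn=[0,0,0,0,0,0,0,0,0,0,0,0])

```text
time: 26.7
ee_pos: [0.5764, -0.1978, 0.1452]
eef_rot: [0.677, 0.736, 0.001, 0.0]
ft_force: [0.5, -0.4, 0.6]
width: 0.0478
grip_force: 0.0
```

Run:
```python
from h import *
s=read_state(); print(s["ee_pos"],s["ft_force"],s["time"])
for n in("scene","top"):
    c=camera(n); W=cloud(c); save(c,f"pics/{n}7.png")
    x,y,z=W[...,0],W[...,1],W[...,2]
    m=((z>.043)&(z<.075)&(x>.37)&(x<.72)&(y<-.31)&(y>-.5)).astype(np.uint8)
    k,l=cv2.connectedComponents(m)
    for i in range(1,k):
        if (l==i).sum()>15: p=W[l==i]*1000; print(n,np.round(cv2.minAreaRect(p[:,:2].astype(np.float32))[0],1),np.median(p[:,2]).round(1))
cv2.imwrite("pics/crop7.png",cv2.resize(cv2.imread("pics/scene7.png")[150:390,70:370],(750,600),interpolation=cv2.INTER_CUBIC))
```

```text
[ 0.57643768 -0.1978442   0.14522143] [ 0.53482846 -0.41146871  0.64051383] 26.7
scene [ 417.8 -457.4] 64.4
scene [ 484.3 -457. ] 64.3
scene [ 594.1 -412.2] 49.7
scene [ 629.5 -345.3] 49.9
scene [ 669.3 -414.9] 50.3
top [ 667.5 -413.5] 49.2
top [ 625.8 -351.2] 50.7
top [ 594.  -411.5] 49.7
top [ 482.3 -456.2] 65.5
top [ 415.6 -456.4] 65.5
```

View pics/crop7.png

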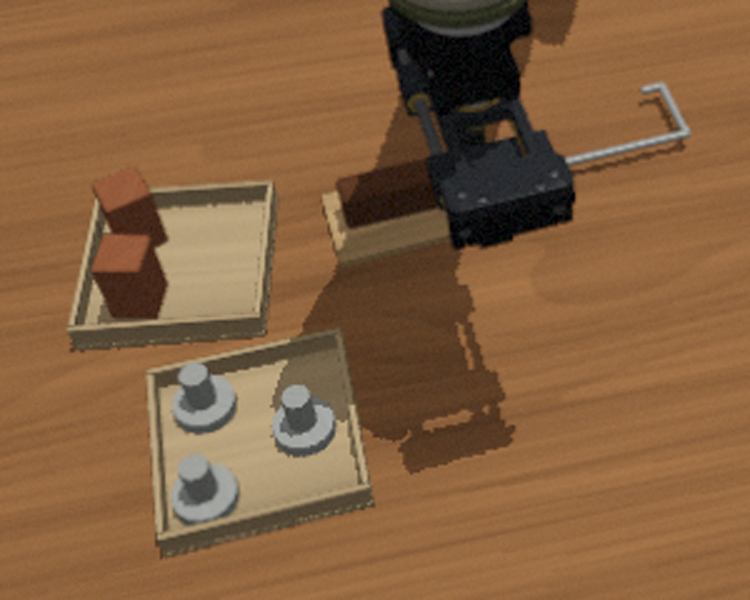

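The dropped foot stands upright in the free half of the tray at (303,420) in the crop. The other two feet at (204,398) and (205,490) and both props have not moved, and the rod is on its board.

step_arm(delta_pos=[[0,0,0],[0,0,0],[0,0,0]], turn=[0,0,0])

```text
time: 27.1
ee_pos: [0.5764, -0.2014, 0.1441]
eef_rot: [0.678, 0.735, -0.0, 0.0]
ft_force: [-0.3, -0.9, -0.9]
width: 0.0478
grip_force: 0.0
```

```bash
python3 -c "
from bench import *
print(close_job())"
```

```text
the job is handed in; nothing more can be done
None
```

The job is handed in at 27 s: I drew the foot out with the hooked rod, laid the rod back flat on its board, and stood the foot upright in the free half of the feet tray; the other feet and props had not moved in the last camera check.

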